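Unsnap the cover of the sensor junction box

ROBOT

A 6-joint arm with a two-finger parallel gripper is mounted at the origin on the work surface. World frame = base frame: x ahead of the robot, y to its left, z up, the work surface at z = 0. Lengths are in mm, angles in rad, forces in N, time in s.
With the tool pointing down it reaches from about 400 to 925 mm from the base axis. Payload 12.5 kg.
Tool frame: the origin (TCP) lies between the finger pads; the fingertips stand 25 mm ahead of it and the grasp point (between the pads) lies 6 mm ahead of it; z points along the fingers, y is the line along which they close (so a half turn about z gives the same grasp; the last joint's range is limited). The gripper opens to 95 mm and grips with 3 to 60 N. Pads are 20 mm wide; open, the fingers measure 119 mm over their backs; the gripper's body (75 mm by 180 mm) begins 59 mm behind the grasp point.
Start: joints at [-1.278, 0.491, 1.559, -0, 1.092, -0.106], TCP at [242.719, -575.961, 239.661] pointing down, gripper open.
Joint ranges: [-3.1, 3.1], [-0.84, 2.19], [0.05, 2.79], [-1.13, 4.28], [0.06, 2.93], [-2.69, 2.69]. Speed limits (rad/s): [2.22, 2.22, 2.79, 3.14, 3.14, 3.14].

INTERFACE

Orientations are given as [roll, pitch, yaw] about the fixed x, y, z axes, in that order (R = Rz(yaw) Ry(pitch) Rx(roll)).
In Python, from cell import state, read_camera, job_done, cut_out gives the robot as it stands. The module is installed in compiled form; this text tells all that it offers.
- The arm moves only by the tool jog_arm, never from a script. Its argument "motion" is a list of rows, each a list of 2 entries, a list of its own where there are three numbers: the shift along the tool's x, y, z in mm, then the turn about the tool's z in rad. A call has 1 to 5 rows; each row is the pose to reach, as a shift and turn from the pose commanded when the call began, along the tool's axes at that moment; what a row does not reach only later rows make up. A row lasts 1/10 s, in which the tool goes at most 50 mm and 8.59 degrees, less where a joint would pass 70% of its speed; a pose out of reach is approached as far as the arm can. A call with a gripper value outside its range is refused whole. "grip" is the closure, from 0 (fully open) to 1 (shut), set as the call begins (left out, the last holds). The fingers move at their own pace and stop on an object; the grip force is fixed at half the most. Time passes only in rows, so rows that repeat a pose let the fingers close. It gives the time, the measured TCP pose, the force, the opening and the grip force at its end, in the units of the state.
- state(): the state, without advancing time (a new reading comes with each control period).
- read_camera(name): name is "scene" or "side" or "wrist"; returns a dict with "img" (400x640x3 uint8, blue, green, red), "vertical_fov" (degrees; the focal length in pixels is half the picture's height over the tangent of half this angle, whatever the lens; pixels are square), "cx", "cy" (the principal point, pixels), "k1" (the pictures are not rectified: a ray, as slopes to the right and down, at radius r is drawn at 1 + k1 r^2 times it, then the intrinsics apply), "extrinsics" (4x4, takes a point from camera to world coordinates). Camera axes: x right, y up, looking along -z (the intrinsics and any distortion apply to the point x, -y, -z); pixel columns grow to the right and rows downward; lengths in mm; the calibration is good to about 2 mm. A picture is of the moment at which its call begins. There is no depth.
- job_done(): hands the job in; it is judged then, once.
Trained networks look in a picture, given as the dict that the camera call returned (one of the last four; its "shot" number tells which), for a name from the list of things; names that differ only in an ending like _2 or _b are one class to them, and where a whole thing is asked for, a point or a joint stands for the part that bears it (a point fixed in the world has none). Each returns a list of dicts, best first, with "p" (0 to 1); they miss things now and then, are a little off and sometimes report something else, mostly with a low value. They report only what shows in the picture. A call takes as long as a camera call. They do not tell look-alikes from the thing itself.
- cut_out(name, picture): "region" (400x640 bool, what is visible of it) and "box" ([left, top, right, bottom] in pixels, round what is visible of it).
The state is a dict: "t": time; "joints": joint angles; "qvel": joint speeds; "tau": joint torques, N m; "eef_pos": TCP position; "tcp_rot": TCP orientation; "ft_force": force on the tool from outside, world axes, zero at the start; "moment": the same for the moment, N m; "opening": opening from 0.0 (shut) to 1.0 (fully open); "grip_force": force on a finger pad.
Only numpy, scipy, OpenCV 4.12 (cv2) and the standard library are available. Lean on these libraries where they do the work, as an engineer would, in place of code of your own. Each camera call takes 0.05 s, during which the arm holds its last target. There are 200 camera calls.

TASK

Open the grey junction box of the label cutter so its terminals can be reached: squeeze the springy snap tab on the side of its white cover inward against the opposite side, a little at a time, only until the hook lets go, and keep it there while lifting the cover straight off. How far that is differs from box to box, and a terminal board stands close behind the hook: do not crush the tab against it, nor tear at the cover while it is still hooked. Set the cover down gently, right way up and flat in the steel tray, let go, and leave the other things on the bench alone.

Things in the scene. Friction and masses are not known exactly. Their poses are not given: they have to be found in the camera images.
- base: Grey junction box, fixed to the bench, open-topped under its cover: outer 104 (x) by 46 (y) mm, 50 mm high, walls 3 mm, on an aluminium foot plate 150 x 72 x 5 mm. Origin: centre of the foot plate's underside, on the bench; z up. Box and cover must not be pulled or pushed against each other with more than 30 N: a still-hooked cover tilts and binds, so a pull of 12 N makes about 20 N.
- cover: White plastic cover, loose, 0.08 to 0.17 kg: a cap 113 (x) by 55 (y) by 32 mm high, nothing hanging below its lower edge, sleeved 10 mm down over the box rim with 1.5 mm play all round. Origin: on its centre line, 19 mm above its lower edge, 13 mm below its flat top; z up. At the start it has the box's axes, its origin 59 mm straight above the box's origin.
- grip_pad (a point): Centre of the outer face of the fixed ribbed grip pad (30 mm along x, 18 mm high, 2 mm proud) in the middle of the cover's -y side, at y = -29.5 mm, z = 0 in the cover's frame. Bears the squeeze opposite the tab. Cover and box give no more than the play: a gripper off centre bears on the box and leaves the tab only part-pressed.
- tab: Snap tab in the middle of the cover's +y side, same white plastic, ribbed, 20 mm wide (x), 18 mm high, 11 mm proud. Same origin and axes as the cover until pressed. Springs straight inward (along -y), at most 11 mm (flush with the cap's side): starts to move at about 1 N and takes 2.5 N more per mm. It breaks at 25 N. Its hook, inside the box, has 1 mm of vertical play under the ledge.
- tab_face (a point): Centre of the tab's outer face: at y = +38.5 mm, z = 0 in the cover's frame until pressed, so tab and grip pad then measure 68 mm across. Moves with the tab. The hook comes free with the tab 1.5 to 7.5 mm in (5 to 20 N), differing each time and not to be seen: squeeze in small steps and try the lift with a few newtons after each.
- ledge (a point): Underside of the box's inner ledge along the rim of its +y wall (8 mm deep, 4 mm high), 46 mm above the bench, which holds the hook; hidden under the cover at the start.
- tray: Flat steel tray, fixed to the bench: outer 220 mm (x) by 180 mm (y), 28 mm high, walls and floor 4 mm thick, empty. Origin: centre of its underside, on the bench; z up.
- driver_mid (a point): Bystander: screwdriver with a black handle lying on the bench; a point on it in the middle of its length.
- tape_center (a point): Bystander: roll of paper label tape lying flat, 90 mm across, 30 mm high; its centre.
- jar: Bystander: small amber jar with a black lid, 48 mm across, 60 mm high; centre of its underside.
- board: Upright green terminal board in the box, hidden under the cover at the start, 80 mm (x) by 3 mm (y, its face at y = -1 mm), its top 49 mm above the bench; same origin and axes as the box. The hook's leg meets it when the tab is pressed 1 mm beyond the point where the hook comes free; the board cracks if the tab is pressed on it with more than 2 N.
Things that resemble listed ones, but are neither listed nor needed, are in the scene too. What is shaped like the cover but purple or turquoise is not meant.

How it is judged:
By the outcome, as a careful person would: the job done as asked, in the order asked, and still so for the second after the job is handed in, with the robot touching nothing.
It also fails if it takes over 72 s, if anything falls off the work surface, if the arm or the gripper's body presses on something with over 40 N, if the wrist force passes 120 N, or if a joint passes its speed limit or range.

## Working session

There is one attempt and no reset: what is moved stays moved. The work goes in short steps, Python scripts to look and compute and a tool call to move; the robot and the scene stay as the last step left them, time stands still between calls to the robot, and variables do not carry over. Pictures are saved under pics/ and viewed, at most 10 in all, crops included, and the job is handed in when it is done.

Besides the shell and the picture viewer there is one more tool, called as name(argument=value, ...) on one line, values as JSON. jog_arm: Moves the arm, as the interface text tells. Its arguments: {"type":"object","properties":{"motion":{"type":"array"},"grip":{"type":"number"}},"required":["motion"]}

```bash
mkdir -p pics; cat > h.py <<'E'
import numpy as np, cv2
from cell import *
def f_(c): return 200/np.tan(np.radians(c["vertical_fov"]/2))
def ray(c,u,v):
    f=f_(c); d=np.array([(u-c["cx"])/f,(v-c["cy"])/f]); s=d.copy()
    for _ in range(20): s=d/(1+c["k1"]*(s@s))
    E=np.array(c["extrinsics"]); return E[:3,3],E[:3,:3]@np.array([s[0],-s[1],-1])
def onz(c,u,v,z):
    o,d=ray(c,u,v); return o+d*(z-o[2])/d[2]
def proj(c,p):
    E=np.array(c["extrinsics"]); q=E[:3,:3].T@(np.array(p)-E[:3,3]); s=np.array([q[0],-q[1]])/-q[2]
    s=s*(1+c["k1"]*(s@s)); return s*f_(c)+[c["cx"],c["cy"]]
E
python3 - <<'E'
from h import *
print(state())
for n in ["scene","side"]:
    c=read_camera(n); cv2.imwrite(f"pics/{n}0.png",c["img"]); print(n,np.round(c["extrinsics"],2).tolist(),c["vertical_fov"],c["k1"])
    for o in ["cover","tab","base","tray","jar"]:
        for r in cut_out(o,c)[:4]:
            b=r["box"]; print(o,round(r["p"],2),b,np.round(onz(c,(b[0]+b[2])/2,(b[1]+b[3])/2,50)))
E
```

```text
{'t': 0.0, 'joints': array([-1.27758455e+00,  4.91549118e-01,  1.55947466e+00, -4.67311334e-05,
        1.09169087e+00, -1.05602202e-01]), 'qvel': array([ 0.0010118 , -0.0011329 ,  0.00010394,  0.00132547, -0.00079508,
        0.00172938]), 'tau': array([ 6.72186070e-04, -6.12644434e+01, -2.58184505e+01,  6.93126116e-02,
        4.82182286e-02, -9.44367912e-05]), 'eef_pos': array([ 242.64761645, -575.72809966,  239.0595395 ]), 'tcp_rot': array([-3.14047255e+00, -7.70497623e-05,  3.98835505e-01]), 'ft_force': array([ 0.18524352, -0.80585131,  0.92109573]), 'moment': array([-0.0086223 , -0.03712064,  0.01750408]), 'grip_force': 0.0, 'opening': 1.0001497215863182}
scene [[0.24, -0.77, 0.59, 1109.84], [0.97, 0.2, -0.13, -211.46], [-0.02, 0.61, 0.79, 823.66], [0.0, 0.0, 0.0, 1.0]] 45.48349703554743 0.03429513473371925
cover 0.88 [160.1, 211.9, 203.5, 274.9] [ 552. -373.   50.]
cover 0.88 [185.4, 145.6, 239.1, 183.4] [ 361. -296.   50.]
cover 0.62 [311.4, 188.5, 372.6, 234.5] [557. -54.  50.]
cover 0.58 [248.4, 174.4, 283.2, 226.3] [ 489. -199.   50.]
tab 0.59 [165.4, 240.9, 170.5, 254.3] 
[... 390 characters left out ...]
224.0] [ 485. -198.   50.]
side [[-0.88, 0.35, -0.32, 192.98], [-0.47, -0.65, 0.59, 547.75], [-0.0, 0.68, 0.74, 865.26], [0.0, 0.0, 0.0, 1.0]] 50.334647510367724 -0.09068291160921896
cover 0.78 [289.6, 196.3, 335.6, 232.4] [526. -28.  50.]
cover 0.7 [404.5, 170.9, 431.5, 202.5] [ 327. -241.   50.]
cover 0.68 [332.5, 155.0, 376.8, 190.6] [ 496. -208.   50.]
cover 0.55 [348.2, 126.4, 387.0, 156.8] [ 517. -342.   50.]
tab 0.53 [311.5, 220.6, 321.0, 231.6] [500.  -0.  50.]
tab 0.5 [348.0, 174.6, 351.0, 185.7] [ 496. -177.   50.]
base 0.62 [326.7, 174.0, 385.2, 204.1] [ 467. -156.   50.]
tray 0.58 [213.3, 228.6, 332.4, 330.4] [513. 174.  50.]
jar 0.83 [248.1, 175.7, 267.0, 207.8] [688. -27.  50.]
```

View pics/scene0.png

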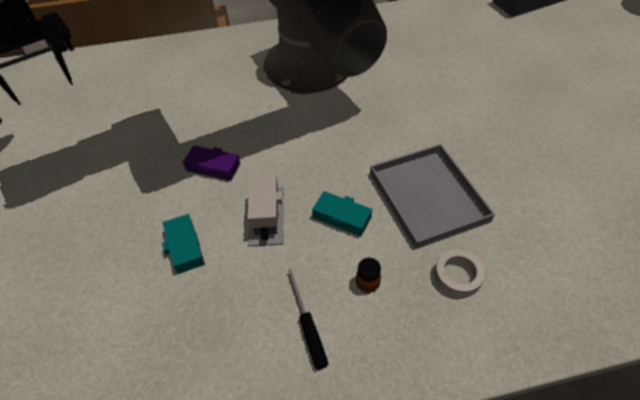

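View pics/side0.png

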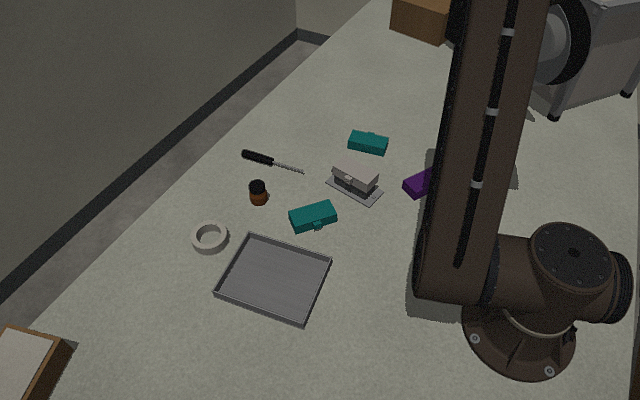

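Scene candidates for the cover are white (263,200), turquoise (183,243), turquoise (342,213) and purple (212,162). I choose the white one, on the grey box with its foot plate, with its tab on the world +y side. I'll check that in a close crop.

```bash
python3 - <<'E'
from h import *
c=read_camera("scene"); im=c["img"][150:265,210:330]
cv2.imwrite("pics/crop1.png",cv2.resize(im,None,fx=5,fy=5,interpolation=cv2.INTER_CUBIC))
for t in cut_out("tray",c)[:1]:
    q=cv2.boxPoints(cv2.minAreaRect(np.argwhere(t["region"])[:,::-1].astype(np.float32)))
    print([np.round(onz(c,*p,14)).tolist() for p in q])
E
```

```text
(no output)
```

View pics/crop1.png

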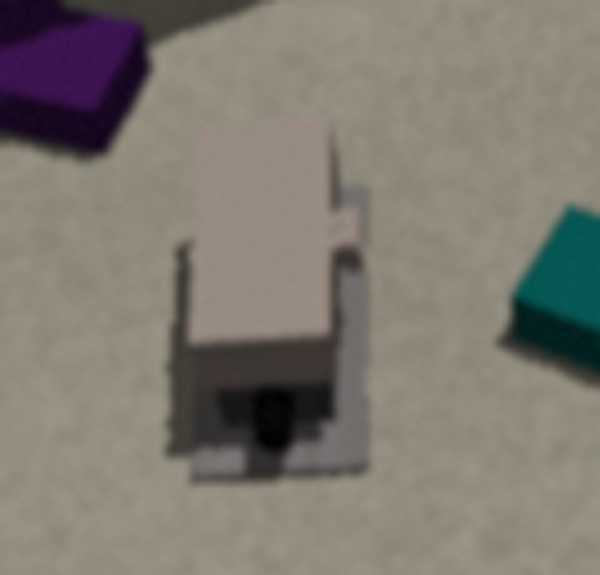

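jog_arm(motion=[[[42, -27, 0], 0], [[84, -54, 0], 0], [[126, -81, 0], 0], [[167, -108, 0], 0], [[209, -135, 0], 0]])

```text
t: 1.2
eef_pos: [383.6, -368.7, 239.8]
tcp_rot: [3.141, -0.0, 0.398]
ft_force: [0.8, -1.0, 0.6]
opening: 0.997
grip_force: 0.0
```

The crop confirms the white cover on the grey box, with the tab on its right (world +y) side at about scene pixel (279,195) and no look-alike there. I'll move above it.

jog_arm(motion=[[[42, -27, 0], 0.1], [[84, -54, 0], 0.2], [[126, -81, 0], 0.3], [[166, -108, 0], 0.39], [[166, -108, 0], 0.39]])

```text
t: 1.7
eef_pos: [496.1, -202.2, 239.8]
tcp_rot: [-3.141, -0.001, 0.01]
ft_force: [-0.2, -0.4, -0.4]
opening: 0.996
grip_force: 0.0
```

```bash
python3 - <<'E'
from h import *
c=read_camera("scene")
P=[onz(c,u,v,72) for u,v in [(250.6,174.4),(275.6,174.4),(276.2,216.4),(248,218)]]; print(np.round(P))
print(state()["eef_pos"],state()["tcp_rot"])
w=read_camera("wrist"); cv2.imwrite("pics/w1.png",w["img"]); print(np.round(w["extrinsics"],2).tolist(),w["vertical_fov"])
for o in ["cover","tab","base"]:
    for r in cut_out(o,w)[:3]: 
        m=r["region"].astype(np.uint8); q=cv2.minAreaRect(np.argwhere(m)[:,::-1].astype(np.float32)); print(o,r["p"],r["box"],q,[np.round(onz(w,*p,72),1).tolist() for p in cv2.boxPoints(q)])
E
```

```text
[[ 431. -218.   72.]
 [ 444. -168.   72.]
 [ 552. -186.   72.]
 [ 541. -240.   72.]]
[ 495.03124709 -204.21020143  239.70062834] [ 3.14143070e+00 -2.38426771e-04  1.28025273e-02]
[[0.01, 0.97, 0.25, 565.15], [-1.0, 0.01, 0.0, -203.92], [0.0, -0.25, 0.97, 384.55], [0.0, 0.0, 0.0, 1.0]] 58.31353036414262
cover 0.95 [350.1, 315.0, 452.2, 346.5] ((400.51385498046875, 330.51348876953125), (32.43531036376953, 104.70249938964844), 89.21517944335938) [[372.4, -231.7, 72.0], [374.4, -335.9, 72.0], [336.6, -341.0, 72.0], [334.9, -233.4, 72.0]]
cover 0.84 [278.6, 129.6, 367.8, 256.6] ((316.6466369628906, 192.48031616210938), (75.92073059082031, 124.66343688964844), 10.784297943115234) [[443.3, -154.6, 72.0], [555.0, -177.2, 72.0], [543.9, -241.4, 72.0], [430.1, -224.4, 72.0]]
cover 0.57 [108.4, 77.9, 232.1, 195.5] ((165.632080078125, 140.359375), (125.24018859863281, 69.90681457519531), 39.62900161743164) [[551.8, -4.2, 72.0], [596.6, -49.2, 72.0], [529.6, -129.1, 72.0], [480.3, -86.0, 72.0]]
tab 0.59 [144.3, 157.9, 159.8, 176.6] ((149.256103515625, 166.80487060546875), (22.957542419433594, 8.43338394165039), 38.65980911254883) [[520.5, -39.9, 72.0], [526.4, -45.4, 72.0], [513.7, -60.6, 72.0], [507.7, -55.1, 72.0]]
base 0.8 [280.1, 108.3, 367.2, 239.7] ((321.7884521484375, 178.5576934814453), (69.22899627685547, 136.88905334472656), 11.30993366241455) [[451.1, -161.1, 72.0], [571.3, -186.0, 72.0], [561.0, -243.8, 72.0], [438.5, -224.2, 72.0]]
```

View pics/w1.png

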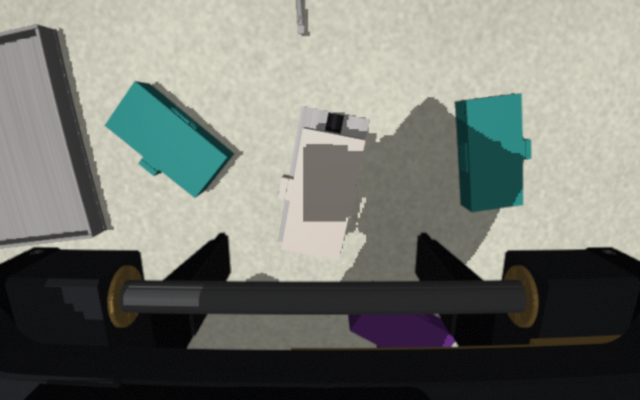

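The wrist picture shows the white cover at about (320,195), turned by about -0.18 rad, with its tab at (286,190). I'll fit the silhouette for an exact pose.

```bash
cat >> h.py <<'E'
from scipy.optimize import minimize
def parts(p):
    x,y,a=p; R=np.array([[np.cos(a),-np.sin(a)],[np.sin(a),np.cos(a)]])
    def bx(x0,x1,y0,y1,z0,z1): return [np.r_[R@[i,j]+[x,y],k] for i in(x0,x1) for j in (y0,y1) for k in (z0,z1)]
    return [bx(-56.5,56.5,-27.5,27.5,40,72),bx(-10,10,27,38.5,50,68),bx(-15,15,-29.5,-27,50,68)]
def sil(c,p,P=parts,S=4):
    m=np.zeros((400*S,640*S),np.uint8)
    for b in P(p):
        q=np.array([proj(c,v) for v in b]); h=cv2.convexHull(((q+.5)*S).astype(np.int32)); cv2.fillConvexPoly(m,h,1)
    return m
def fit(obs,p0,P=parts,S=4):
    R=[(c,cv2.resize(r.astype(np.uint8),None,fx=S,fy=S,interpolation=cv2.INTER_LINEAR)) for c,r in obs]
    def cost(p):
        return sum((s:=sil(c,p,P,S),1-(s&r).sum()/(s|r).sum())[1] for c,r in R)
    sx=np.array([[0,0,0],[8,0,0],[0,8,0],[0,0,.1]])+p0
    o=minimize(cost,p0,method="Nelder-Mead",options=dict(initial_simplex=sx,xatol=.02,fatol=1e-5)); return o.x,o.fun/len(obs)
def traybox(p):
    x,y,a=p; R=np.array([[np.cos(a),-np.sin(a)],[np.sin(a),np.cos(a)]])
    return [[np.r_[R@[i,j]+[x,y],k] for i in(-110,110) for j in (-90,90) for k in (0,28)]]
E
python3 - <<'E'
from h import *
p0=np.array([493,-203,-.18]); obs=[]
for n in ["scene","side","wrist"]:
    c=read_camera(n)
    for r in cut_out("cover",c):
        u,v=proj(c,[493,-203,60]); b=r["box"]
        if b[0]<u<b[2] and b[1]<v<b[3]:
            obs.append((c,r["region"])); print(n,r["p"],fit(obs[-1:],p0)); break
print(fit(obs,p0))
c=read_camera("scene"); r=cut_out("tray",c)[0]
q=[onz(c,u,v,28) for u,v in [(371,168),(440,147),(493,214),(417,244)]]; print(np.round(q))
for a in (0.1,-.1,1.6,.4): print(fit([(c,r["region"])],np.array([*np.mean(q,0)[:2],a]),traybox))
E
```

```text
scene 0.65 (array([ 4.92521736e+02, -2.03858589e+02, -1.84887188e-01]), np.float64(0.03996366939146234))
side 0.6 (array([ 4.92763241e+02, -2.01797744e+02, -1.92229158e-01]), np.float64(0.03418547566305452))
wrist 0.85 (array([ 4.91558041e+02, -2.03595902e+02, -1.82783653e-01]), np.float64(0.019822532448276697))
(array([ 4.92086963e+02, -2.03501814e+02, -1.85936859e-01]), np.float64(0.038871183074812854))
[[441.  44.  28.]
 [420. 216.  28.]
 [626. 247.  28.]
 [655.  72.  28.]]
(array([5.29391612e+02, 1.46830523e+02, 1.31354966e-01]), np.float64(0.021474972565542316))
(array([5.29581585e+02, 1.47036742e+02, 1.32985544e-01]), np.float64(0.02113274052711689))
(array([531.65984567, 146.06123438,   1.45855797]), np.float64(0.24863650493118938))
(array([5.29278187e+02, 1.47063475e+02, 1.36565480e-01]), np.float64(0.02338181237014547))
```

jog_arm(motion=[[[-1, -3, 40], 0.1], [[-2, -5, 80], 0.2], [[-2, -5, 100], 0.2], [[-2, -5, 100], 0.2]])

```text
t: 2.75
eef_pos: [490.9, -201.0, 137.3]
tcp_rot: [-3.14, 0.004, -0.191]
ft_force: [0.8, 0.2, 0.4]
opening: 0.998
grip_force: 0.0
```

```bash
python3 - <<'E'
from h import *
p0=np.array([492.1,-203.5,-.186])
s=state(); print(s["eef_pos"],s["tcp_rot"],s["ft_force"])
w=read_camera("wrist"); im=w["img"].copy()
for r in cut_out("cover",w)[:3]:
    b=r["box"]; u,v=proj(w,[492,-203,60])
    if b[0]<u<b[2] and b[1]<v<b[3]:
        p,e=fit([(w,r["region"])],p0); print(r["p"],b,p,e)
        k=cv2.resize(sil(w,p),(640,400)); cs,_=cv2.findContours(k,0,1); cv2.drawContours(im,cs,-1,(0,0,255),1)
cv2.imwrite("pics/w2.png",im)
E
```

```text
[ 490.87147836 -200.95957134  137.33808937] [-3.14018933  0.00445002 -0.19105727] [0.8271755  0.15972799 0.35694364]
0.66 [263.9, 132.4, 374.7, 279.5] [ 4.91584547e+02 -2.03859814e+02 -1.78409575e-01] 0.15636527553435253
```

View pics/w2.png

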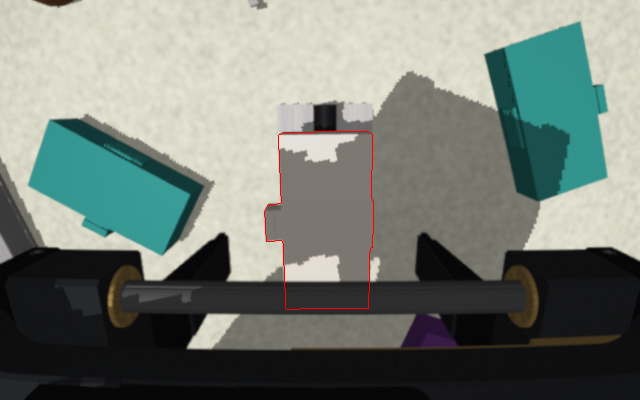

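The outline fits: cover centre at (326,220), tab at (273,222), fingers to either side of it. I'll descend.

jog_arm(motion=[[[0.5, -1, 30], -0.005], [[1, -1.5, 55], -0.005], [[1.3, -2, 68], -0.005], [[1.3, -2, 68], -0.005], [[1.3, -2, 68], -0.005]])

```text
t: 3.35
eef_pos: [494.1, -200.0, 72.7]
tcp_rot: [3.141, -0.001, -0.186]
ft_force: [-0.6, 0.3, 0.1]
opening: 1.002
grip_force: 0.0
```

```bash
python3 - <<'E'
from h import *
for i in range(5):
    s=state(); print(s["t"],s["eef_pos"].round(2),s["tcp_rot"].round(4),s["ft_force"].round(2),s["opening"]); read_camera("scene")
E
```

```text
3.35 [ 494.11 -200.01   72.74] [ 3.1411e+00 -1.3000e-03 -1.8610e-01] [-0.59  0.27  0.11] 1.0021664704970237
3.4 [ 494.16 -200.08   72.95] [ 3.1409e+00 -1.8000e-03 -1.8610e-01] [ 0.22 -0.08 -0.34] 0.9990319488528516
3.45 [ 494.11 -200.04   72.93] [ 3.1409e+00 -1.9000e-03 -1.8620e-01] [ 0.26 -0.8   0.64] 0.9986517057072855
3.5 [ 494.06 -200.03   72.87] [ 3.1408e+00 -2.0000e-03 -1.8610e-01] [ 0.2  -0.5  -0.76] 0.9995906571956386
3.55 [ 493.96 -199.96   72.69] [ 3.141e+00 -1.700e-03 -1.862e-01] [ 0.7  -0.5  -0.16] 0.9975960067587188
```

jog_arm(motion=[[[-1.6, -0.4, 7.8], 0], [[-1.6, -0.4, 7.8], 0], [[-1.6, -0.4, 7.8], 0]], grip=0.253)

```text
t: 3.9
eef_pos: [491.9, -199.0, 63.6]
tcp_rot: [-3.141, 0.001, -0.186]
ft_force: [0.2, 0.2, -0.8]
opening: 0.804
grip_force: 0.0
```

jog_arm(motion=[[[0, 0, 0], 0], [[0, 0, 0], 0], [[0, 0, 0], 0]], grip=0.274)

```text
t: 4.2
eef_pos: [492.1, -199.1, 63.9]
tcp_rot: [3.141, -0.0, -0.186]
ft_force: [0.0, 0.0, 0.0]
opening: 0.728
grip_force: 0.0
```

jog_arm(motion=[[[0, 0, 0], 0], [[0, 0, 0], 0]], grip=0.284)

```text
t: 4.4
eef_pos: [492.1, -199.0, 63.9]
tcp_rot: [3.142, -0.0, -0.186]
ft_force: [0.4, 0.1, 0.7]
opening: 0.715
grip_force: 0.4
```

jog_arm(motion=[[[0, 0, 0], 0], [[0, 0, 0], 0], [[0, 0, 0], 0]], grip=0.295)

```text
t: 4.7
eef_pos: [492.1, -199.1, 63.9]
tcp_rot: [3.141, -0.0, -0.186]
ft_force: [-0.0, -1.6, 0.4]
opening: 0.705
grip_force: 3.8
```

jog_arm(motion=[[[0, 0.6, 0], 0], [[0, 0.6, 0], 0], [[0, 0.6, -0.7], 0], [[0, 0.6, -1.3], 0], [[0, 0.6, -1.3], 0]], grip=0.3)

```text
t: 5.2
eef_pos: [491.8, -199.6, 65.0]
tcp_rot: [-3.142, 0.0, -0.186]
ft_force: [0.2, -0.3, -1.9]
opening: 0.703
grip_force: 4.6
```

jog_arm(motion=[[[0, 0, -0.5], 0], [[0, 0, -0.8], 0], [[0, 0, -0.8], 0]])

```text
t: 5.5
eef_pos: [491.7, -199.5, 65.7]
tcp_rot: [-3.141, 0.001, -0.186]
ft_force: [-0.9, -0.2, -5.8]
opening: 0.698
grip_force: 4.5
```

jog_arm(motion=[[[0, 0.25, 1.8], 0], [[0, 0.25, 1.8], 0], [[0, 0.25, 0.8], 0], [[0, 0.25, 0], 0], [[0, 0.25, 0], 0]], grip=0.305)

```text
t: 6.0
eef_pos: [491.9, -199.9, 65.8]
tcp_rot: [3.142, 0.0, -0.186]
ft_force: [-0.0, -0.0, -5.7]
opening: 0.698
grip_force: 5.7
```

jog_arm(motion=[[[0, 0.25, 1.8], 0], [[0, 0.25, 1.8], 0], [[0, 0.25, 0.8], 0], [[0, 0.25, 0], 0], [[0, 0.25, 0], 0]], grip=0.31)

```text
t: 6.5
eef_pos: [491.8, -200.1, 65.7]
tcp_rot: [-3.142, 0.0, -0.186]
ft_force: [1.7, 0.2, -6.3]
opening: 0.692
grip_force: 6.8
```

jog_arm(motion=[[[0, 0.25, 1.8], 0], [[0, 0.25, 1.8], 0], [[0, 0.25, 0.8], 0], [[0, 0.25, 0], 0], [[0, 0.25, 0], 0]], grip=0.315)

```text
t: 7.0
eef_pos: [491.7, -200.3, 65.7]
tcp_rot: [-3.142, 0.0, -0.186]
ft_force: [1.2, 0.3, -7.6]
opening: 0.686
grip_force: 7.9
```

jog_arm(motion=[[[0, 0.25, 1.8], 0], [[0, 0.25, 1.8], 0], [[0, 0.25, 0.8], 0], [[0, 0.25, 0.3], 0], [[0, 0.25, 0.3], 0]], grip=0.32)

```text
t: 7.5
eef_pos: [491.7, -200.6, 65.5]
tcp_rot: [3.142, 0.0, -0.186]
ft_force: [0.7, -0.7, -6.2]
opening: 0.682
grip_force: 8.9
```

jog_arm(motion=[[[0, 0.25, 1.5], 0], [[0, 0.25, 1.5], 0], [[0, 0.25, 0.8], 0], [[0, 0.25, 0], 0], [[0, 0.25, 0], 0]], grip=0.325)

```text
t: 8.0
eef_pos: [491.7, -200.8, 65.5]
tcp_rot: [3.142, 0.0, -0.186]
ft_force: [0.2, -0.8, -5.2]
opening: 0.677
grip_force: 10.0
```

jog_arm(motion=[[[0, 0.35, 1.5], 0], [[0, 0.35, 1.5], 0], [[0, 0.35, 0.8], 0], [[0, 0.35, 0], 0], [[0, 0.35, 0], 0]], grip=0.33)

```text
t: 8.5
eef_pos: [491.6, -201.2, 65.5]
tcp_rot: [3.142, 0.0, -0.186]
ft_force: [0.6, -0.6, -4.7]
opening: 0.672
grip_force: 11.2
```

jog_arm(motion=[[[0, 0.3, 1.5], 0], [[0, 0.3, 1.5], 0], [[0, 0.3, 0.6], 0], [[0, 0.3, -0.2], 0], [[0, 0.3, -0.2], 0]], grip=0.335)

```text
t: 9.0
eef_pos: [491.6, -201.7, 65.9]
tcp_rot: [3.141, -0.0, -0.186]
ft_force: [-1.1, -1.7, 0.3]
opening: 0.664
grip_force: 11.3
```

jog_arm(motion=[[[0, 0, -0.5], 0], [[0, 0, -0.5], 0]])

```text
t: 9.2
eef_pos: [491.6, -201.7, 66.4]
tcp_rot: [3.141, -0.0, -0.186]
ft_force: [-0.4, -3.4, -1.9]
opening: 0.665
grip_force: 10.9
```

The hook seems to have just let go: the lift is free, and the side force suggests it is rubbing the ledge. I'll add 0.3 mm of squeeze, then lift slowly.

jog_arm(motion=[[[0, 0.3, 0], 0], [[0, 0.3, 0], 0], [[0, 0.3, -0.5], 0], [[0, 0.3, -1], 0]], grip=0.338)

```text
t: 9.6
eef_pos: [491.5, -201.7, 67.4]
tcp_rot: [3.142, 0.0, -0.186]
ft_force: [0.6, -1.7, -1.7]
opening: 0.662
grip_force: 12.8
```

jog_arm(motion=[[[0, 0.15, -1], 0], [[0, 0.15, -2.5], 0], [[0, 0.15, -4], 0], [[0, 0.15, -5.5], 0], [[0, 0.15, -5.5], 0]])

```text
t: 10.1
eef_pos: [491.6, -202.0, 73.1]
tcp_rot: [3.141, -0.0, -0.186]
ft_force: [-0.4, 0.0, -0.6]
opening: 0.663
grip_force: 13.0
```

jog_arm(motion=[[[0, 0, -5], 0], [[0, 0, -12], 0], [[0, 0, -20], 0], [[0, 0, -30], 0], [[0, 0, -42], 0]])

```text
t: 10.6
eef_pos: [491.5, -201.9, 115.8]
tcp_rot: [3.142, -0.0, -0.186]
ft_force: [1.2, 0.2, -1.0]
opening: 0.66
grip_force: 13.0
```

```bash
python3 - <<'E'
from h import *
s=state(); print(s["eef_pos"],s["tcp_rot"],s["ft_force"],s["grip_force"],s["opening"])
w=read_camera("side"); cv2.imwrite("pics/s3.png",cv2.resize(w["img"][100:260,250:470],None,fx=3.5,fy=3.5))
E
```

```text
[ 491.4731759  -201.92069223  115.78772305] [ 3.14151799e+00 -5.42161166e-06 -1.86139779e-01] [ 1.23142094  0.20517722 -1.03098144] 13.045515418052673 0.6600050050493518
```

View pics/s3.png

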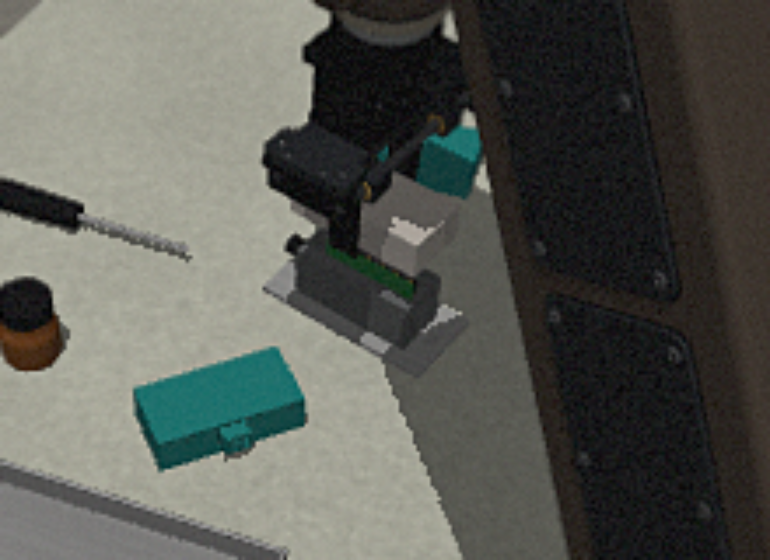

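The cover is off: the open grey box with its green board shows at crop (370,280), and the white cover is held above it. I'll carry it to the tray.

jog_arm(motion=[[[0, 0, -20], 0], [[0, -10, -40], 0], [[-2, -30, -55], -0.04], [[-5, -60, -60], -0.08], [[-8, -95, -60], -0.12]])

```text
t: 11.15
eef_pos: [501.5, -106.7, 176.2]
tcp_rot: [3.141, -0.002, -0.066]
ft_force: [0.9, 0.7, -1.4]
opening: 0.663
grip_force: 13.0
```

jog_arm(motion=[[[-8, -35, 0], -0.05], [[-15, -70, 0], -0.1], [[-22, -105, 0], -0.15], [[-28, -140, 0], -0.2], [[-34, -172, 0], -0.2]])

```text
t: 11.65
eef_pos: [478.3, 68.3, 175.3]
tcp_rot: [3.141, -0.001, 0.136]
ft_force: [0.2, -0.2, -1.9]
opening: 0.662
grip_force: 13.1
```

```bash
python3 - <<'E'
from h import *
read_camera("side");s=state(); print(s["eef_pos"],s["tcp_rot"],s["ft_force"],s["grip_force"],s["opening"])
p=s["eef_pos"];a=s["tcp_rot"][2];d=np.array([529,148])-p[:2]
print(d@[np.cos(a),np.sin(a)],d@[np.sin(a),-np.cos(a)],a-.133)
E
```

```text
[477.56728251  71.33146485 175.33900002] [-3.14084299e+00 -2.84080282e-04  1.35455991e-01] [-1.3166851   2.02155569 -1.7422126 ] 12.99277201294899 0.6650189055947034
61.31506938367892 -69.02065615974342 0.002455990954060683
```

jog_arm(motion=[[[15, -17, 20], 0], [[31, -35, 45], 0], [[47, -53, 70], 0], [[58, -65, 90], 0], [[61, -69, 105], 0]])

```text
t: 12.2
eef_pos: [530.4, 144.3, 68.8]
tcp_rot: [3.142, -0.0, 0.135]
ft_force: [-0.7, -0.2, -0.8]
opening: 0.664
grip_force: 13.1
```

jog_arm(motion=[[[0, 0, 14], 0], [[0, 0, 24], 0], [[0, 0, 30], 0], [[0, 0, 33], 0], [[0, 0, 34], 0]])

```text
t: 12.7
eef_pos: [530.0, 143.0, 36.0]
tcp_rot: [3.141, -0.0, 0.133]
ft_force: [-0.4, 0.9, -1.9]
opening: 0.663
grip_force: 13.0
```

```bash
python3 - <<'E'
from h import *
w=read_camera("scene"); cv2.imwrite("pics/s4.png",cv2.resize(w["img"][110:270,330:530],None,fx=3.5,fy=3.5))
s=state(); print(s["eef_pos"],s["tcp_rot"],s["ft_force"],s["grip_force"],s["opening"])
E
```

```text
[530.08011009 143.10852199  36.06805782] [ 3.14150610e+00 -4.98709211e-04  1.33475212e-01] [ 0.37538643 -0.22550077 -1.77910284] 13.046737611293793 0.6626077849002973
```

View pics/s4.png

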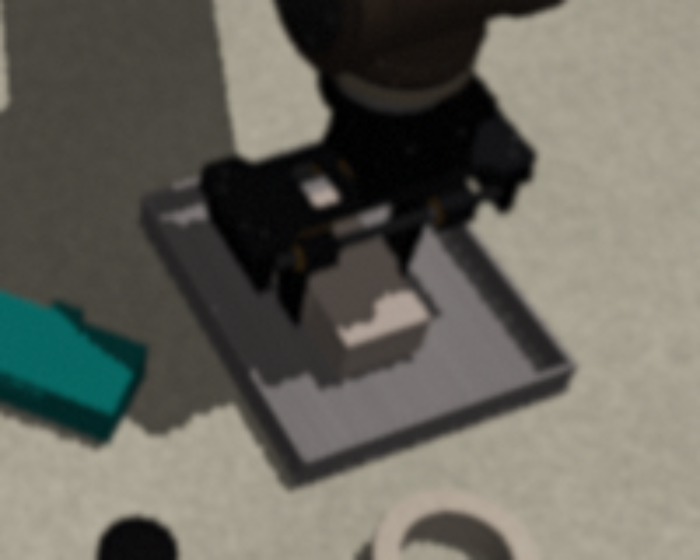

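The cover is level and central in the tray, just above the floor (crop (370,320)). I'll lower it the last few millimetres, feeling for contact.

jog_arm(motion=[[[0, 0, 1], 0], [[0, 0, 2], 0], [[0, 0, 3], 0], [[0, 0, 4], 0], [[0, 0, 4], 0]])

```text
t: 13.25
eef_pos: [529.9, 143.3, 31.7]
tcp_rot: [3.141, 0.0, 0.134]
ft_force: [0.4, -0.5, -2.0]
opening: 0.662
grip_force: 13.0
```

jog_arm(motion=[[[0, 0, 0.5], 0], [[0, 0, 1], 0], [[0, 0, 1], 0]])

```text
t: 13.55
eef_pos: [529.9, 143.3, 30.7]
tcp_rot: [3.142, 0.0, 0.134]
ft_force: [0.7, -0.2, -0.8]
opening: 0.664
grip_force: 13.0
```

jog_arm(motion=[[[0, 0, 0.5], 0], [[0, 0, 0.5], 0]])

```text
t: 13.75
eef_pos: [529.9, 143.3, 30.3]
tcp_rot: [3.141, 0.0, 0.134]
ft_force: [-0.5, 0.4, -1.6]
opening: 0.666
grip_force: 13.0
```

jog_arm(motion=[[[0, 0, 0.5], 0], [[0, 0, 0.5], 0]])

```text
t: 13.95
eef_pos: [529.9, 143.3, 29.8]
tcp_rot: [3.142, -0.0, 0.134]
ft_force: [0.4, -0.9, -1.1]
opening: 0.666
grip_force: 13.0
```

jog_arm(motion=[[[0, 0, 0.4], 0], [[0, 0, 0.4], 0]])

```text
t: 14.15
eef_pos: [529.9, 143.3, 29.4]
tcp_rot: [3.141, 0.0, 0.134]
ft_force: [0.5, -1.0, -2.0]
opening: 0.661
grip_force: 13.0
```

jog_arm(motion=[[[0, 0, 0.4], 0], [[0, 0, 0.4], 0]])

```text
t: 14.35
eef_pos: [529.9, 143.3, 29.3]
tcp_rot: [3.142, -0.0, 0.134]
ft_force: [-1.5, -0.0, 4.4]
opening: 0.664
grip_force: 15.8
```

Contact felt (+4 N). I'll release.

jog_arm(motion=[[[0, -1.2, -0.2], 0], [[0, -2.4, -0.2], 0], [[0, -2.4, -0.2], 0]], grip=0.28)

```text
t: 14.65
eef_pos: [529.8, 145.8, 29.3]
tcp_rot: [3.141, -0.0, 0.134]
ft_force: [-0.1, -0.9, 3.9]
opening: 0.718
grip_force: 1.6
```

jog_arm(motion=[[[0, 0, 0], 0], [[0, 0, 0], 0], [[0, 0, 0], 0], [[0, 0, 0], 0], [[0, 0, 0], 0]], grip=0.0)

```text
t: 15.15
eef_pos: [529.7, 145.7, 29.3]
tcp_rot: [3.141, -0.0, 0.134]
ft_force: [-0.3, -2.2, 6.7]
opening: 0.992
grip_force: 2.6
```

jog_arm(motion=[[[0, 0, -15], 0], [[0, 0, -50], 0], [[0, 0, -90], 0], [[0, 0, -130], 0], [[0, 0, -150], 0]])

```text
t: 15.65
eef_pos: [530.1, 145.8, 182.0]
tcp_rot: [-3.142, -0.003, 0.134]
ft_force: [-0.2, -0.3, -0.2]
opening: 1.001
grip_force: 0.0
```

jog_arm(motion=[[[-40, 0, 0], 0], [[-80, 0, 0], 0], [[-110, 0, 0], 0], [[-110, 0, 0], 0]])

```text
t: 16.05
eef_pos: [417.2, 130.7, 179.1]
tcp_rot: [3.142, 0.003, 0.134]
ft_force: [1.0, 0.3, 0.2]
opening: 0.999
grip_force: 0.0
```

```bash
python3 - <<'E'
from h import *
w=read_camera("scene"); cv2.imwrite("pics/s5.png",w["img"])
s=state(); print(s["t"],s["eef_pos"],s["ft_force"],s["grip_force"],s["opening"])
E
```

```text
16.1 [419.5825405  130.97007278 179.38623386] [ 0.5016503  -0.12551769  0.49274623] 0.0 0.9989122225960907
```

View pics/s5.png

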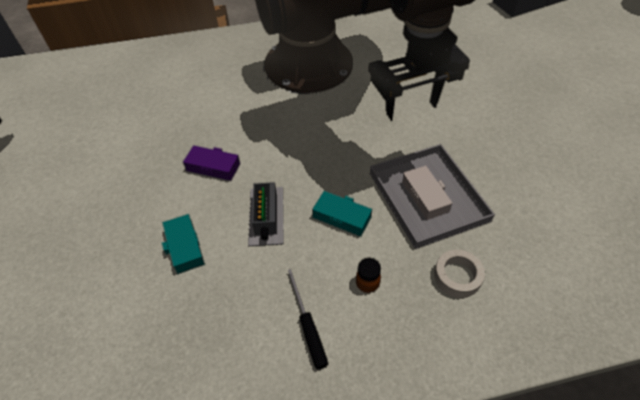

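The cover lies flat and right way up in the tray at (428,190). The box at (263,208) is open, its terminals in view, and the other things are where they were.

```bash
python3 -c "
from cell import *
print(job_done())"
```

```text
the job is handed in; nothing more can be done
None
```

The junction box is open: the hook let go at about 4.8 mm of tab travel, the cover lies flat and right way up in the steel tray, and the job is handed in at about 16 s, though the verdict was not shown.

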